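Open the combination-locked drug box

ROBOT

A 6-joint arm with a two-finger parallel gripper is mounted at the origin on the work surface; the furniture and walls round the work are solid. World frame = base frame: x ahead of the robot, y to its left, z up, the work surface at z = 0. Lengths are in m, angles in rad, forces in N, time in s.
With the tool pointing down it reaches from about 0.3 to 0.875 m from the base axis. Payload 6.4 kg.
Tool frame: the origin (TCP) lies at the very end of the fingers, on their centre line; the grasp point (between the pads) lies 19 mm behind it (bot.grip_point_offset is the distance from the TCP to the grasp point, in m); z points along the fingers, y is the line along which they close (so a half turn about z gives the same grasp; the last joint's range is limited). The gripper opens to 88 mm and grips with 3 to 60 N. Pads are 18 mm wide; open, the fingers measure 123 mm over their backs; the gripper's body (75 mm by 187 mm) begins 45 mm behind the grasp point.
Start: joints at [0.926, 0.181, 1.607, -0, 1.354, -0.206], TCP at [0.244, 0.521, 0.218] pointing down, gripper open.
Joint ranges: [-2.99, 2.99], [-0.89, 2.07], [0.3, 2.58], [-1.14, 4.28], [0, 2.63], [-3.12, 3.12]. Speed limits (rad/s): [2.57, 2.57, 3.01, 3.14, 3.14, 3.14].

INTERFACE

Orientations are given as a unit quaternion [x, y, z, w].
In Python, from workcell import bot gives the robot as it stands. The module is installed in compiled form; this text tells all that it offers.
- The arm moves only by the tool play_rows, never from a script. Its argument "moves" is a list that holds one entry, the list of rows, each a list of 5 numbers: the shift along the tool's x, y, z in units of 0.04 m (1.0 is 0.04 m), then the turn about the tool's z in units of 360 degrees (1.0 is 360 degrees), then the gripper command: -1 is shut, 1 is fully open, values between are in proportion. A call has 1 to 5 rows; each row shifts and turns the commanded pose from where the row before left it, along the tool's axes as they then stand; what a row does not reach is not made up. A row lasts 1/10 s, in which the tool goes at most 50 mm and 8.59 degrees, less where a joint would pass 70% of its speed; a pose out of reach is approached as far as the arm can. A call with a number of a shift or a turn outside -1 to 1 is refused whole. A call with a gripper value outside its range is refused whole. The fingers move at their own pace and stop on an object; the grip force is fixed at half the most. Time passes only in rows, so rows that do not move let the fingers close. It gives the time, the measured TCP pose, the force, the opening and the grip force at its end, in the units of the state.
- bot.observe(): the state, without advancing time (a new reading comes with each control period).
- bot.grab_frame(name): name is "scene" or "top"; returns a dict with "image" (420x560x3 uint8, blue, green, red), "depth" (420x560 float32, m along the optical axis (not along the pixel's ray), 0 where there is no reading), "fx", "fy", "cx", "cy" (pixels), "pose" (4x4, takes a point from camera to world coordinates). Camera axes: x right, y down, z forward; pixel columns grow to the right and rows downward; lengths in m; the calibration is good to about 2 mm. A picture is of the moment at which its call begins.
- bot.sign_off(): hands the job in; it is judged then, once.
The state is a dict: "clock": time; "qpos": joint angles; "qvel": joint speeds; "joint_torque": joint torques, N m; "position": TCP position; "tool_rot": TCP orientation; "force": force on the tool from outside, world axes, zero at the start; "ft_torque": the same for the moment, N m; "opening": finger opening in m; "gripper_force": force on a finger pad.
Only numpy, scipy, OpenCV 4.12 (cv2) and the standard library are available. Lean on these libraries where they do the work, as an engineer would, in place of code of your own. Each camera call takes 0.05 s, during which the arm holds its last target. There are 200 camera calls.

TASK

Unlock the drug box: turn the left dial to 3 and the right dial to 5, and as their scales are worn, feel each one gently into the place a little before, at or past its number where the lock catches it; never force a dial or tug hard at the locked shutter. Then slide the white shutter fully open and leave it open, let go, and leave the other things on the desk as they stand.

Things in the scene. Friction and masses are not known exactly. Their poses are not given: they have to be found in the camera images.
- drug_box: Grey steel box fixed to the desk, 100 (x) by 320 (y) by 62 mm high: blue lock deck with two dials on its left, white sliding shutter on its right. Origin: centre of its underside; x points away from the robot, y left, z up; turned by up to 0.12 rad. Dial axes at (0, 105) and (0, 5) mm; deck top z = 62 mm. Scale: 1 to 6 white pips round each dial, every 60 degrees clockwise, 1 at the far side.
- knob_left (a point): Grip point on the left dial's vertical axis, 88 mm above the desk; x = pointer direction, z up; close the jaws along y. Black upright bar 12 mm thick (y), 38 mm long (from -17 to +21 mm along x), from 66 to 98 mm above the desk, white line on its pointing half; aluminium skirt under it, 54 mm across, top 66 mm above the desk.
- knob_right (a point): The same on the right dial, 100 mm from the left one.
- dial_left (a joint): Left dial angle, rad: 0 = pointer along the box's +x, growing clockwise from above, range -0.3 to 5.7. Number n is at (n - 1) x 1.047: 3 is at 2.094. Starts 0.64 to 1.1 rad short of 3: turn clockwise. The scale is worn: the dial is caught at an unseen angle within 0.3 rad either side of the number, each time another; pass it at 0.5 rad/s or slower.
- dial_right (a joint): Right dial angle, same scale and sense; 5 is at 4.189. Starts 0.64 to 1.1 rad beyond 5: turn anticlockwise (the value falls). Its wear is its own, also within 0.3 rad. Turning either dial takes about 0.06 N m until it is caught; then it has 0.05 rad of play either way and stops dead, so the torque rises sharply: stop there. Caught dials stay caught.
- code_disc_left: Hidden disc under the deck, radius 22 mm, fixed to the left dial; origin on the dial's axis at deck height. At the catching angle a spring bolt snaps into its slot and blocks it. The bolt rubs with up to 4 N; more than 16 N on the disc (about 0.35 N m on the caught dial) damages the lock.
- code_disc_right: The same for the right dial.
- shutter (a joint): Travel of the shutter, m: 0 = shut, 0.070 = fully open (stop), growing along the box's -y (to the right). It needs about 3 N and stays where it is left. While locked it has 1 to 25 mm of slack, then it is blocked; it is free when both dials are caught.
- shutter_grip (a point): Grip point on the shutter's handle, 85 mm above the desk: black upright bar 40 mm long along the box's x, 12 mm thick along its y (grip this), from 62 to 94 mm above the desk, at the middle of the white shutter (86 by 114 mm, top 60 mm above the desk). Steel lips at the shutter's sides reach 64 mm. Axes as the box's.
- lug_rail: Hidden rail under the deck, fixed to the shutter (its origin is that of the shutter); the lock's bolts block it while locked. More than 15 N on it damages the lock.
- sample_cup: Bystander: clear cup with pink-capped tubes, 49 mm wide, 66 mm high, origin under its centre.
- saline_ampoule: Bystander: soft plastic saline ampoule standing on its base, 18 x 21 mm, 61 mm high.
- stapler: Bystander: dark blue stapler, 36 x 130 x 43 mm, lying.
- tape_roll: Bystander: roll of tan tape, 100 mm across, 25 mm high.
- marker_pen: Bystander: white and red marker pen, 135 mm long, 16 mm thick, lying.

How it is judged:
On the way:
1. both dials stand at their numbers (3 left, 5 right, within 0.4 rad) while the shutter is still shut (under 30 mm) (value of joint dial_left between 1.694 and 2.494 rad and value of joint dial_right between 3.789 and 4.589 rad and value of joint shutter below 0.03 m), for 0.2 s.
At the end, for the whole second after the job is handed in: The shutter is open by more than 62 of its 70 mm and at rest, and the dials still stand at 3 (left) and 5 (right), each within 0.4 rad (value of joint shutter above 0.062 m and not (velocity of joint shutter above 0.01 m/s) and velocity of joint shutter above -0.01 m/s and value of joint dial_left between 1.694 and 2.494 rad and value of joint dial_right between 3.789 and 4.589 rad); the robot touches nothing.
It fails at once if the left dial is forced: more than 16 N on its code disc (contact force between code_disc_left and anything else above 16 N).
It fails at once if the right dial is forced: more than 16 N on its code disc (contact force between code_disc_right and anything else above 16 N).
It fails at once if the locked shutter is tugged with more than 15 N (contact force between lug_rail and anything else above 15 N).
It fails at once if a bystander is moved by more than 20 mm (distance of any of sample_cup, saline_ampoule, stapler, tape_roll, marker_pen from where it was at the start of the episode above 0.02 m).
It also fails if it takes over 72 s, if anything falls off the work surface, if the arm or the gripper's body presses on something with over 40 N, if the wrist force passes 120 N, or if a joint passes its speed limit or range.

## Working session

There is one attempt and no reset: what is moved stays moved. The work goes in short steps, Python scripts to look and compute and a tool call to move; the robot and the scene stay as the last step left them, time stands still between calls to the robot, and variables do not carry over. Pictures are saved under pics/ and viewed, at most 10 in all, crops included, and the job is handed in when it is done.

Besides the shell and the picture viewer there is one more tool, called after "Call:" in YAML: its name, and indented under it one key for each argument. play_rows: Moves the arm, as the interface text tells. Shifts and turns lie within -1 to 1; 1 stands for 0.04 m of shift or 360 degrees of turn. Its arguments: {"type":"object","properties":{"moves":{"type":"array","items":{"type":"array","items":{"type":"array","items":{"type":"number","minimum":-1,"maximum":1}}}}},"required":["moves"]}

```bash
mkdir -p pics
python3 - <<'E'
from workcell import bot
import cv2,numpy as np
s=bot.observe();print({k:np.round(v,3).tolist() for k,v in s.items()})
for n in("top","scene"):
    f=bot.grab_frame(n);cv2.imwrite(f"pics/{n}0.png",f["image"]);np.savez(f"{n}0.npz",**f)
    print(n,f["fx"],f["cx"],f["cy"],np.round(f["pose"],3).tolist())
E
```

```text
{'clock': 0.0, 'qpos': [0.926, 0.182, 1.608, 0.0, 1.354, -0.206], 'qvel': [-0.0, -0.0, -0.001, -0.001, -0.001, -0.001], 'joint_torque': [0.001, -43.386, -34.186, 0.07, 0.039, -0.0], 'position': [0.244, 0.52, 0.217], 'tool_rot': [0.218, 0.976, -0.001, -0.0], 'force': [-0.64, 0.17, -0.414], 'ft_torque': [-0.013, 0.006, 0.037], 'gripper_force': 0.0, 'opening': 0.088}
top 406.7822392318815 278.40538075559755 205.65568896060972 [[0.116, -0.972, 0.206, 0.167], [-0.993, -0.114, 0.023, 0.092], [0.001, -0.207, -0.978, 1.08], [0.0, 0.0, 0.0, 1.0]]
scene 540.6053254801152 284.2666519184682 209.0480251227599 [[-0.524, 0.375, -0.765, 1.484], [0.852, 0.241, -0.465, 0.766], [0.01, -0.895, -0.446, 0.739], [0.0, 0.0, 0.0, 1.0]]
```

View pics/top0.png

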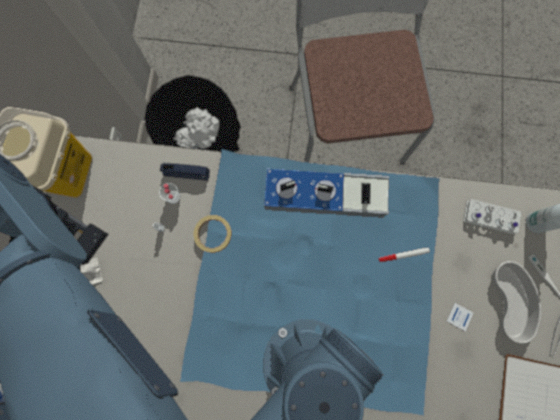

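View pics/scene0.png

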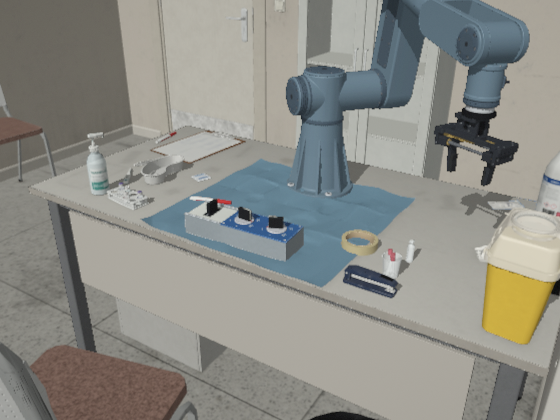

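The top view shows the box with its left dial at about (287,187), right dial at (325,190) and shutter handle at (366,193). The bystanders are well away, and the pen is at about (404,255). The scene view confirms this.

```bash
cat > h.py <<'E'
import numpy as np,cv2
def ray(f,uv,z):
    uv=np.atleast_2d(uv).astype(float);P=f["pose"]
    d=np.c_[(uv[:,0]-f["cx"])/f["fx"],(uv[:,1]-f["cy"])/f["fy"],np.ones(len(uv))]@P[:3,:3].T
    return P[:3,3]+d*((z-P[2,3])/d[:,2])[:,None]
E
python3 - <<'E'
from h import *
f=dict(np.load("top0.npz"));im=f["image"]
x0,y0=255,160
c=im[y0:225,x0:400];cv2.imwrite("pics/crop0.png",cv2.resize(c,None,fx=5.5,fy=5.5,interpolation=cv2.INTER_CUBIC))
hsv=cv2.cvtColor(c,cv2.COLOR_BGR2HSV)
blue=cv2.inRange(hsv,(105,170,60),(125,255,255));white=cv2.inRange(hsv,(0,0,170),(180,50,255));black=cv2.inRange(hsv,(0,0,0),(180,255,55))
for nm,m,z in(("blue",blue,.062),("white",white,.06),("black",black,.098)):
    cs,_=cv2.findContours(m,cv2.RETR_EXTERNAL,cv2.CHAIN_APPROX_NONE)
    for k in cs:
        if cv2.contourArea(k)<20: continue
        p=ray(f,k[:,0]+[x0,y0],z)[:,:2]
        r=cv2.minAreaRect((p*1000).astype(np.float32))
        print(nm,cv2.contourArea(k),np.round(k[:,0].mean(0)+[x0,y0]),np.round(r[0],1),np.round(r[1],1),round(r[2],1))
E
```

```text
blue 25.0 [333. 204.] [404.2 -24.1] [19.9 31.4] 51.4
blue 26.0 [304. 201.] [396.7  53.8] [42.  35.2] 50.8
blue 61.0 [271. 193.] [414.7 137.2] [58.5 28.2] 7.0
blue 38.0 [335. 179.] [470.6 -22.4] [42.1 21.7] 72.5
blue 143.0 [305. 179.] [463.6  49.1] [54.8 82.6] 29.6
blue 36.5 [277. 174.] [464.  130.2] [18.3 45.6] 12.6
white 1002.5 [366. 193.] [ 438.4 -104. ] [ 83.9 112.7] 2.5
black 29.0 [325. 189.] [428.8   5.3] [10.3 32.5] 6.7
black 29.0 [287. 187.] [425.6  99.9] [12.1 31.7] 25.6
black 94.0 [365. 193.] [430.4 -96.1] [47.7 17. ] 0.1
```

View pics/crop0.png

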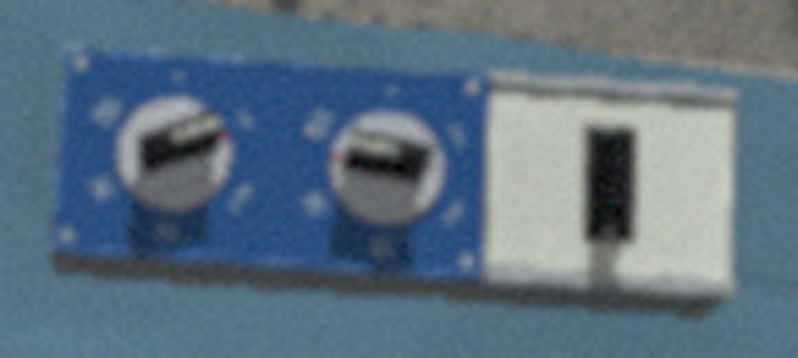

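The crop shows the skirt centres at about (175,155) and (387,168). The left pointer tip is near (225,137), pointing right and slightly away. The right tip is near (333,157), pointing left. The deck's left corners are at (66,48) and (55,250), and the shutter's right corners at (737,92) and (733,292).

Run:
```python
from h import *
f=dict(np.load("top0.npz"))
R=lambda u,v,z: ray(f,[u/5.5+255-.4,v/5.5+160-.4],z)[0,:2]*1000
fl,nl,fr,nr=R(66,48,.062),R(55,250,.062),R(737,92,.062),R(733,292,.062)
print(fl,nl,fr,nr,"ctr",(fl+nl+fr+nr)/4)
y=fl+nl-fr-nr; th=np.arctan2(-y[0],y[1]);print("yaw",th,"len",np.linalg.norm(y)/2)
SL,SR=R(175,155,.066),R(387,168,.066);print("skirts",SL,SR,np.linalg.norm(SL-SR), "yaw", np.arctan2(-(SL-SR)[0],(SL-SR)[1]))
for n,S,t in(("L",SL,R(225,137,.066)),("R",SR,R(333,157,.066))):
    d=t-S; print(n,"tip dial angle",(th-np.arctan2(d[1],d[0]))%(2*np.pi))
# knob axes from black/white bar tops
for n,a,b in(("L",(140,155),(218,122)),("R",(429,160),(347,145))):
    A,B=R(*a,.098),R(*b,.098);d=B-A;print(n,"bar",A,B,np.linalg.norm(d),"ang",(th-np.arctan2(d[1],d[0]))%(2*np.pi),"axis",(A+d*17/38))
print("handle",(R(611,128,.094)+R(611,240,.094))/2)
```

```text
[476.16989271 157.40246346] [378.32947441 150.53662416] [ 491.57725529 -160.17220294] [ 395.12785102 -164.13245542] ctr [435.30111836  -4.09139268]
yaw 0.05089481278259651 len 316.5317377332792
skirts [429.11256518 100.14965   ] [434.41134123   1.07069543] 99.22054357271612 yaw 0.053429438833247814
L tip dial angle 1.1499835963986091
R tip dial angle 4.8545525342990885
L bar [418.99006603 115.62980161] [438.48258185  82.20837304] 38.69043887458243 ang 1.0936907560519022 axis [427.71040205 100.67810988]
R bar [431.89765441 -14.61653489] [434.55952627  22.94223147] 37.65297455169258 ang 4.834037674451392 axis [433.08849182   2.18607111]
handle [431.53763789 -98.05969278]
```

Call:
play_rows:
  moves:
    - [[-0.865, -0.754, 0, 0, 1], [-0.865, -0.754, 0, 0, 1], [-0.865, -0.754, 0, 0, 1], [-0.865, -0.754, 0, 0, 1], [-0.865, -0.754, 0, 0, 1]]

```text
clock: 0.6
position: [0.3369, 0.3088, 0.2172]
tool_rot: [0.217, 0.976, -0.0, -0.0]
force: [0.7, 0.8, 1.6]
opening: 0.0883
gripper_force: 0.0
```

Call:
play_rows:
  moves:
    - [[-0.865, -0.754, 0, 0, 1], [-0.865, -0.754, 0, 0, 1], [-0.865, -0.754, 0, 0, 1], [-0.865, -0.754, 0, 0, 1], [-0.865, -0.754, 0, 0, 1]]

```text
clock: 1.1
position: [0.4295, 0.0987, 0.2174]
tool_rot: [0.218, 0.976, 0.0, 0.0]
force: [-0.2, -0.4, -0.0]
opening: 0.0883
gripper_force: 0.0
```

Call:
play_rows:
  moves:
    - [[0, 0, 0.4, 0.02, 0], [0, 0, 0.4, 0.02, 0], [0, 0, 0.4, 0.02, 0], [0, 0, 0.4, 0.02, 0], [0, 0, 0.4, 0.02, 0]]

```text
clock: 1.6
position: [0.429, 0.1004, 0.1366]
tool_rot: [0.511, 0.86, -0.0, -0.0]
force: [-0.0, 0.2, 0.1]
opening: 0.05
gripper_force: 0.0
```

Call:
play_rows:
  moves:
    - [[0, 0, 0, 0, 0], [0, 0, 0, 0, 0]]

```text
clock: 1.8
position: [0.4291, 0.1005, 0.1375]
tool_rot: [0.507, 0.862, -0.0, -0.0]
force: [0.1, -0.5, -0.1]
opening: 0.044
gripper_force: 0.0
```

Call:
play_rows:
  moves:
    - [[0, 0, 0.41, 0, 0], [0, 0, 0.41, 0, 0], [0, 0, 0.41, 0, 0], [0, 0, 0.41, 0, 0], [0, 0, 0, 0, 0]]

```text
clock: 2.3
position: [0.4284, 0.1006, 0.0711]
tool_rot: [0.508, 0.862, -0.001, -0.001]
force: [0.3, 0.3, 0.3]
opening: 0.044
gripper_force: 0.0
```

Call:
play_rows:
  moves:
    - [[0, 0, 0, 0, -0.6], [0, 0, 0, 0, -0.6], [0, 0, 0, 0, -0.6], [0, 0, 0, 0, -0.6], [0, 0, 0, 0, -0.6]]

```text
clock: 2.8
position: [0.4296, 0.1005, 0.0723]
tool_rot: [0.509, 0.861, 0.0, 0.0]
force: [0.5, 0.1, -1.2]
opening: 0.0177
gripper_force: 0.0
```

Call:
play_rows:
  moves:
    - [[0, 0, 0, 0, -1], [0, 0, 0, 0, -1], [0, 0, 0, 0, -1], [0, 0, 0, 0, -1], [0, 0, 0, 0, -1]]

```text
clock: 3.3
position: [0.4314, 0.1014, 0.0725]
tool_rot: [0.509, 0.861, 0.002, 0.001]
force: [5.6, 4.6, -4.6]
opening: 0.0116
gripper_force: 29.6
```

```bash
cat > o.py <<'E'
from workcell import bot
import numpy as np
s=bot.observe();q=s["tool_rot"]
print(np.round(s["ft_torque"],3),np.round(s["force"],1),"yaw_y",round(2*np.arctan2(q[1],q[0])-np.pi/2,4),"op",round(s["opening"],4),"q6",np.round(s["qpos"][5],4),"tq6",np.round(s["joint_torque"][5],3),s["clock"])
E
python3 o.py
```

```text
[ 0.82  -0.948 -0.008] [ 5.6  4.6 -4.6] yaw_y 0.5031 op 0.0116 q6 -0.5442 tq6 -0.031 3.3
```

Call:
play_rows:
  moves:
    - [[0, 0.06, 0, 0, -1], [0, 0, 0, 0.008, -1], [0, 0, 0, 0.008, -1]]

```text
clock: 3.6
position: [0.4314, 0.1015, 0.0723]
tool_rot: [0.552, 0.834, -0.0, -0.0]
force: [-2.0, -0.5, 5.8]
opening: 0.0114
gripper_force: 29.7
```

```bash
python3 o.py
```

```text
[-0.169  0.453  0.063] [-2.  -0.5  5.8] yaw_y 0.4018 op 0.0114 q6 -0.4389 tq6 -0.59 3.6
```

Call:
play_rows:
  moves:
    - [[0, 0, 0, 0.008, -1], [0, 0, 0, 0.008, -1], [0, 0, 0, 0.008, -1], [0, 0, 0, 0.008, -1], [0, 0, 0, 0.008, -1]]

```text
clock: 4.1
position: [0.4313, 0.1015, 0.0723]
tool_rot: [0.652, 0.758, -0.001, -0.0]
force: [-2.0, -0.8, 6.6]
opening: 0.0112
gripper_force: 29.7
```

```bash
python3 o.py
```

```text
[-0.19   0.55   0.088] [-2.  -0.8  6.6] yaw_y 0.1503 op 0.0112 q6 -0.1874 tq6 -0.569 4.1
```

Call:
play_rows:
  moves:
    - [[0, 0, 0, 0.008, -1], [0, 0, 0, 0.008, -1], [0, 0, 0, 0.008, -1], [0, 0, 0, 0.007, -1], [0, 0, 0, 0, -0.5]]

```text
clock: 4.6
position: [0.4314, 0.1016, 0.072]
tool_rot: [0.722, 0.692, -0.0, -0.0]
force: [-0.6, -0.4, 0.2]
opening: 0.0174
gripper_force: 0.0
```

Call:
play_rows:
  moves:
    - [[0, 0, 0, 0, -0.5], [0, 0, 0, 0, -0.5], [-0.325, 0, 0, 0, -0.5], [0, 0, 0, 0, -0.5]]

```text
clock: 5.0
position: [0.4309, 0.0881, 0.0718]
tool_rot: [0.722, 0.692, -0.0, 0.0]
force: [0.1, -0.4, 0.3]
opening: 0.0223
gripper_force: 0.0
```

```bash
python3 o.py
```

```text
[-0.067  0.043 -0.042] [ 0.1 -0.4  0.3] yaw_y -0.0433 op 0.0223 q6 -0.0258 tq6 -0.294 5.0
```

Call:
play_rows:
  moves:
    - [[0, -0.06, 0, 0, -0.5], [0, -0.06, 0, 0, -0.5], [0, -0.02, 0, 0, -0.5]]

```text
clock: 5.3
position: [0.4254, 0.0892, 0.0719]
tool_rot: [0.722, 0.692, 0.0, 0.0]
force: [2.0, -0.4, -0.8]
opening: 0.0219
gripper_force: 1.1
```

```bash
python3 o.py
```

```text
[-0.062 -0.321 -0.033] [ 2.  -0.4 -0.8] yaw_y -0.0427 op 0.0219 q6 -0.0252 tq6 -0.012 5.3
```

Call:
play_rows:
  moves:
    - [[0.006, -0.016, 0, 0.008, -0.5], [0.006, -0.016, 0, 0.008, -0.5], [0.006, -0.016, 0, 0.008, -0.5]]

```text
clock: 5.6
position: [0.4251, 0.0902, 0.0724]
tool_rot: [0.773, 0.635, 0.002, 0.001]
force: [5.0, 0.3, -2.2]
opening: 0.0222
gripper_force: 2.7
```

```bash
python3 o.py
```

```text
[ 0.107 -0.816 -0.021] [ 5.   0.3 -2.2] yaw_y -0.1956 op 0.0222 q6 0.1293 tq6 -0.623 5.6
```

Call:
play_rows:
  moves:
    - [[0.006, -0.016, 0, 0.008, -0.5], [0.006, -0.016, 0, 0.008, -0.5]]

```text
clock: 5.8
position: [0.4235, 0.0908, 0.0724]
tool_rot: [0.804, 0.595, 0.001, 0.001]
force: [3.6, 0.4, -2.7]
opening: 0.0217
gripper_force: 1.9
```

```bash
python3 o.py
```

```text
[-0.037 -0.595  0.022] [ 3.6  0.4 -2.7] yaw_y -0.2961 op 0.0217 q6 0.2316 tq6 -0.641 5.8
```

Call:
play_rows:
  moves:
    - [[0.006, -0.016, 0, 0.008, -0.5], [0.006, -0.016, 0, 0.008, -0.5]]

```text
clock: 6.0
position: [0.4221, 0.0916, 0.0723]
tool_rot: [0.833, 0.554, 0.001, 0.001]
force: [0.8, -0.4, -0.8]
opening: 0.0219
gripper_force: 0.3
```

```bash
python3 o.py
```

```text
[-0.123 -0.02   0.022] [ 0.8 -0.4 -0.8] yaw_y -0.3966 op 0.0219 q6 0.334 tq6 -0.675 6.0
```

Call:
play_rows:
  moves:
    - [[0.006, -0.016, 0, 0.008, -0.5], [0.006, -0.016, 0, 0.008, -0.5]]

```text
clock: 6.2
position: [0.4212, 0.0926, 0.0723]
tool_rot: [0.859, 0.511, 0.001, 0.001]
force: [2.6, -1.4, 0.1]
opening: 0.0219
gripper_force: 1.3
```

```bash
python3 o.py
```

```text
[-0.11  -0.392 -0.007] [ 2.6 -1.4  0.1] yaw_y -0.4971 op 0.0219 q6 0.4367 tq6 -0.655 6.2
```

Call:
play_rows:
  moves:
    - [[0.006, -0.016, 0, 0.008, -0.5], [0.006, -0.016, 0, 0.008, -0.5]]

```text
clock: 6.4
position: [0.4209, 0.0935, 0.0725]
tool_rot: [0.884, 0.468, 0.001, 0.001]
force: [6.8, -1.3, -2.5]
opening: 0.0219
gripper_force: 2.6
```

```bash
python3 o.py
```

```text
[-0.192 -0.776 -0.001] [ 6.8 -1.3 -2.5] yaw_y -0.5976 op 0.0219 q6 0.5396 tq6 -0.63 6.4
```

Call:
play_rows:
  moves:
    - [[0, -0.02, 0, 0, -0.5], [0, 0, 0, 0, -0.5]]

```text
clock: 6.6
position: [0.4207, 0.0936, 0.0725]
tool_rot: [0.883, 0.469, 0.002, 0.001]
force: [6.6, -1.8, -3.3]
opening: 0.0217
gripper_force: 3.1
```

```bash
python3 o.py
python3 - <<'E'
from workcell import bot
import cv2,numpy as np
f=bot.grab_frame("scene");np.savez("s1.npz",**f)
c1=f["image"][185:260,170:310];f=bot.grab_frame("top");c2=f["image"][150:225,255:395]
cv2.imwrite("pics/a1.png",cv2.resize(np.vstack([c1,c2]),None,fx=4,fy=4,interpolation=cv2.INTER_CUBIC))
E
```

```text
[-0.351 -0.864  0.076] [ 6.6 -1.8 -3.3] yaw_y -0.5954 op 0.0217 q6 0.5385 tq6 0.095 6.6
```

View pics/a1.png

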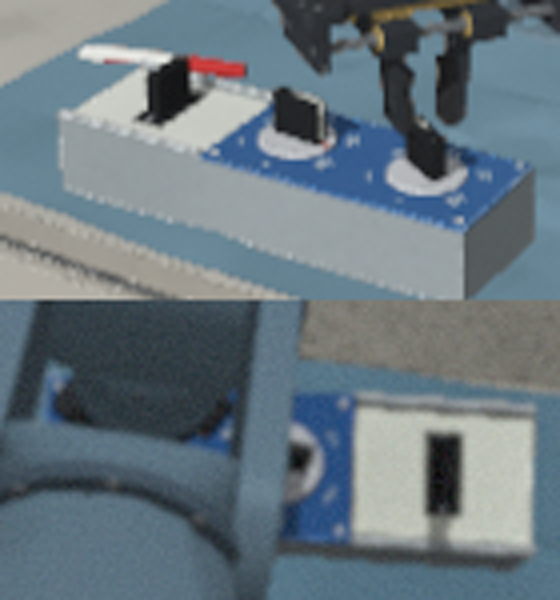

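The scene crop shows the left bar, with its top running from about (412,130) to (447,158). The finger is next to it, and the shutter and right dial are unchanged. Next I'll compute the bar's angle.

Run:
```python
from h import *
f=dict(np.load("s1.npz"))
im=f["image"]
R=lambda u,v,z: ray(f,[170+u/4-.4,185+v/4-.4],z)[0,:2]*1000
A,B=R(412,130,.098),R(447,158,.098);d=A-B
print(A,B,np.linalg.norm(d),"dial",(.053-np.arctan2(d[1],d[0]))%(2*np.pi))
c=im[205:245,255:305];c=cv2.resize(c,None,fx=14,fy=14,interpolation=cv2.INTER_CUBIC);cv2.imwrite("pics/a2.png",c)
```

```text
[441.18633539  96.7983182 ] [461.55940756 136.038451  ] 44.213686702014705 dial 2.102677564384271
```

View pics/a2.png

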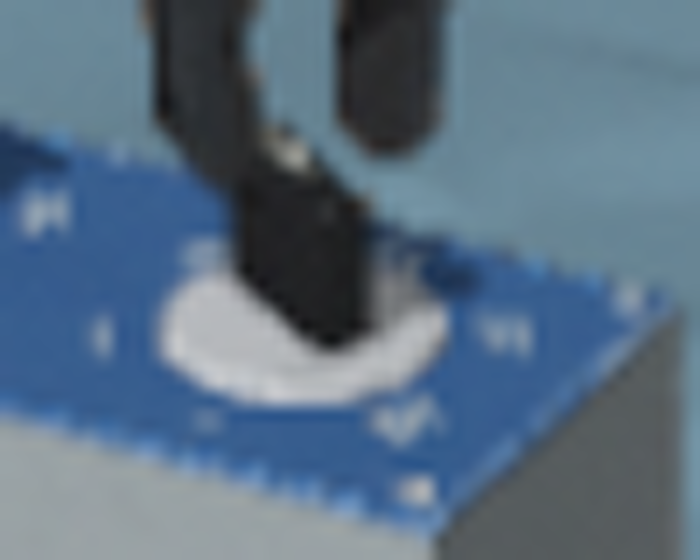

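In the zoomed crop, the white line is at (290,150) on the far half, against the finger. The bar's bottom edge runs from (238,272) to (330,350).

Run:
```python
from h import *
f=dict(np.load("s1.npz"))
R=lambda u,v,z: ray(f,[255+u/14-.46,205+v/14-.46],z)[0,:2]*1000
for a,b,z in(((238,272),(330,350),.066),((312,150),(372,200),.098)):
    A,B=R(*a,z),R(*b,z);d=A-B;print(A,B,np.linalg.norm(d),"dial",(.053-np.arctan2(d[1],d[0])))
A,B=R(335,350,.066),R(370,322,.066);d=A-B;print("endface",np.linalg.norm(d),(.053-np.arctan2(d[1],d[0])))
```

```text
[423.8834225   82.36997118] [440.47781515 113.3252293 ] 35.12266893133464 dial 2.1158870593316492
[426.48547126 100.39930979] [437.50873052 120.36685565] 22.808225107251186 dial 2.128218810761629
endface 12.729926157957783 0.030375032535520385
```

Call:
play_rows:
  moves:
    - [[0, -0.02, 0, 0, -0.5], [0, 0, 0, 0, -0.5]]

```text
clock: 6.9
position: [0.4205, 0.0937, 0.0726]
tool_rot: [0.883, 0.469, 0.002, 0.002]
force: [7.6, -2.8, -5.5]
opening: 0.0221
gripper_force: 4.2
```

```bash
python3 o.py
```

```text
[-0.571 -1.143  0.032] [ 7.6 -2.8 -5.5] yaw_y -0.5954 op 0.0221 q6 0.5394 tq6 0.066 6.9
```

Call:
play_rows:
  moves:
    - [[0, -0.02, 0, 0, -0.5], [0, 0, 0, 0, -0.5]]

```text
clock: 7.1
position: [0.4203, 0.0938, 0.0727]
tool_rot: [0.883, 0.469, 0.002, 0.002]
force: [9.0, -5.1, -6.1]
opening: 0.0221
gripper_force: 5.2
```

```bash
python3 o.py
```

```text
[-0.856 -1.301  0.032] [ 9.  -5.1 -6.1] yaw_y -0.5954 op 0.0221 q6 0.5404 tq6 0.065 7.1
```

The left dial is caught: the force climbs past three times the free torque while the dial stands still at about 2.12. I'll back off and lift.

Call:
play_rows:
  moves:
    - [[0, 0.075, 0, 0, -0.5], [0, 0.075, 0, 0, -0.5], [0, 0, -0.5, 0, -0.5], [0, 0, -0.6, 0, -0.5], [0, 0, 0, 0, -0.5]]

```text
clock: 7.6
position: [0.4243, 0.0915, 0.1184]
tool_rot: [0.883, 0.469, 0.002, 0.001]
force: [0.8, -0.1, 0.6]
opening: 0.0221
gripper_force: 0.0
```

Call:
play_rows:
  moves:
    - [[0, 0, 0, -0.021, -0.5], [0, 0, 0, -0.021, -0.5], [0, 0, 0, -0.021, -0.5], [0, 0, 0, -0.02, -0.5], [0, 0, 0, 0, -0.5]]

```text
clock: 8.1
position: [0.4216, 0.0916, 0.115]
tool_rot: [0.732, 0.681, -0.001, -0.001]
force: [-0.3, 0.2, -0.7]
opening: 0.0224
gripper_force: 0.0
```

```bash
python3 o.py
python3 - <<'E'
from workcell import bot
import numpy as np
s=bot.observe();p=np.array(s["position"]);q=s["tool_rot"];a=2*np.arctan2(q[1],q[0])
d=np.array([.4376,.0147])-p[:2];x=np.array([np.cos(a),np.sin(a)]);y=np.array([np.sin(a),-np.cos(a)])
print(p,d@x/.04,d@y/.04,(p[2]-.072)/.04)
E
```

```text
[-0.069  0.071 -0.049] [-0.3  0.2 -0.7] yaw_y -0.0731 op 0.0224 q6 0.0104 tq6 -1.329 8.1
[0.42160952 0.09159038 0.11500929] -1.8879197467536402 0.539119778131504 1.0752322658763591
```

Call:
play_rows:
  moves:
    - [[-0.63, 0.18, 0, 0, -0.5], [-0.63, 0.18, 0, 0, -0.5], [-0.63, 0.18, 0, 0, -0.5], [0, 0, 0, 0, -0.5]]

```text
clock: 8.5
position: [0.4387, 0.0124, 0.1156]
tool_rot: [0.735, 0.678, -0.0, 0.0]
force: [-0.1, 0.5, 0.7]
opening: 0.022
gripper_force: 0.0
```

Call:
play_rows:
  moves:
    - [[0, 0, 0.35, 0, -0.5], [0, 0, 0.35, 0, -0.5], [0, 0, 0.37, 0, -0.5], [0, 0, 0, 0, -0.5]]

```text
clock: 8.9
position: [0.4361, 0.0156, 0.071]
tool_rot: [0.734, 0.68, -0.001, -0.002]
force: [-0.2, 0.7, 0.0]
opening: 0.0218
gripper_force: 0.0
```

```bash
python3 o.py
```

```text
[-0.055  0.112  0.006] [-0.2  0.7  0. ] yaw_y -0.0764 op 0.0218 q6 -0.1616 tq6 0.012 8.9
```

Call:
play_rows:
  moves:
    - [[0, -0.06, 0, 0, -0.5], [0, -0.06, 0, 0, -0.5], [0, 0, 0, 0, -0.5]]

```text
clock: 9.2
position: [0.4336, 0.0149, 0.0737]
tool_rot: [0.733, 0.68, 0.0, 0.0]
force: [0.1, -0.0, 0.5]
opening: 0.022
gripper_force: 0.0
```

```bash
python3 o.py
```

```text
[-0.055  0.067  0.038] [ 0.1 -0.   0.5] yaw_y -0.0746 op 0.022 q6 -0.1659 tq6 0.002 9.2
```

Call:
play_rows:
  moves:
    - [[0, -0.05, 0, 0, -0.5], [-0.006, -0.016, 0, -0.008, -0.5], [-0.006, -0.016, 0, -0.008, -0.5], [-0.006, -0.016, 0, -0.008, -0.5], [-0.006, -0.016, 0, -0.008, -0.5]]

```text
clock: 9.7
position: [0.4305, 0.0136, 0.0739]
tool_rot: [0.66, 0.751, 0.001, 0.002]
force: [3.3, -1.2, -1.5]
opening: 0.022
gripper_force: 1.9
```

```bash
python3 o.py
```

```text
[-0.041 -0.558  0.021] [ 3.3 -1.2 -1.5] yaw_y 0.1281 op 0.022 q6 -0.3739 tq6 0.652 9.7
```

Call:
play_rows:
  moves:
    - [[-0.006, -0.016, 0, -0.008, -0.5], [-0.006, -0.016, 0, -0.008, -0.5]]

```text
clock: 9.9
position: [0.4292, 0.013, 0.0739]
tool_rot: [0.622, 0.783, 0.001, 0.001]
force: [1.8, -0.6, -0.6]
opening: 0.0217
gripper_force: 0.8
```

```bash
python3 o.py
```

```text
[-0.027 -0.222 -0.003] [ 1.8 -0.6 -0.6] yaw_y 0.2287 op 0.0217 q6 -0.4768 tq6 0.668 9.9
```

Call:
play_rows:
  moves:
    - [[-0.006, -0.016, 0, -0.008, -0.5], [-0.006, -0.016, 0, -0.008, -0.5]]

```text
clock: 10.1
position: [0.4279, 0.0123, 0.0739]
tool_rot: [0.582, 0.813, 0.001, 0.001]
force: [3.0, 0.1, 0.0]
opening: 0.0224
gripper_force: 1.4
```

```bash
python3 o.py
```

```text
[ 0.012 -0.452 -0.001] [3.  0.1 0. ] yaw_y 0.3292 op 0.0224 q6 -0.5799 tq6 0.66 10.1
```

Call:
play_rows:
  moves:
    - [[-0.006, -0.016, 0, -0.008, -0.5], [-0.006, -0.016, 0, -0.008, -0.5]]

```text
clock: 10.3
position: [0.4274, 0.0114, 0.074]
tool_rot: [0.54, 0.842, 0.001, 0.002]
force: [4.8, 1.3, -2.6]
opening: 0.0224
gripper_force: 2.8
```

```bash
python3 o.py
```

```text
[ 0.14  -0.863  0.032] [ 4.8  1.3 -2.6] yaw_y 0.4296 op 0.0224 q6 -0.6831 tq6 0.636 10.3
```

Call:
play_rows:
  moves:
    - [[-0.006, -0.016, 0, -0.008, -0.5], [-0.006, -0.016, 0, -0.008, -0.5]]

```text
clock: 10.5
position: [0.4276, 0.0105, 0.0743]
tool_rot: [0.497, 0.868, 0.002, 0.003]
force: [10.8, 2.2, -4.0]
opening: 0.0221
gripper_force: 5.1
```

```bash
python3 o.py
```

```text
[ 0.388 -1.573 -0.14 ] [10.8  2.2 -4. ] yaw_y 0.5296 op 0.0221 q6 -0.7865 tq6 0.594 10.5
```

Call:
play_rows:
  moves:
    - [[0, 0, 0, 0, -0.5], [0, 0, 0, 0, -0.5]]

```text
clock: 10.7
position: [0.4277, 0.0105, 0.0743]
tool_rot: [0.498, 0.867, 0.002, 0.003]
force: [9.1, 3.2, -5.7]
opening: 0.0218
gripper_force: 4.5
```

```bash
python3 o.py;python3 - <<'E'
from workcell import bot
import cv2,numpy as np
f=bot.grab_frame("scene");np.savez("s2.npz",**f)
cv2.imwrite("pics/a3.png",cv2.resize(f["image"][195:245,205:305],None,fx=8,fy=8,interpolation=cv2.INTER_CUBIC))
E
```

```text
[ 0.289 -1.437 -0.1  ] [ 9.1  3.2 -5.7] yaw_y 0.5276 op 0.0218 q6 -0.7844 tq6 -0.118 10.7
```

View pics/a3.png

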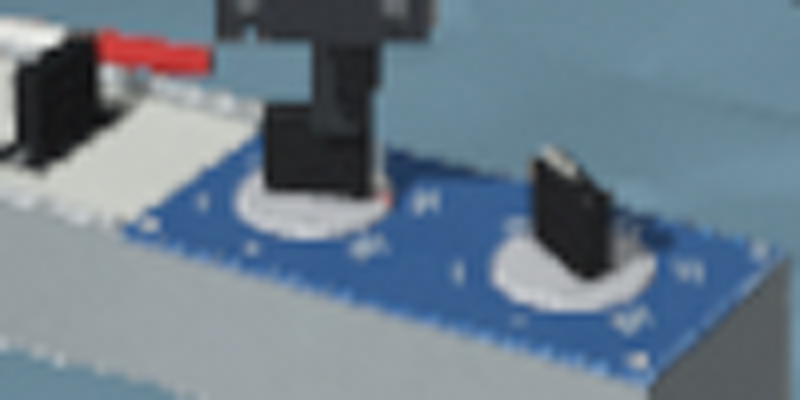

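The picture shows the finger on the right bar, whose bottom edge runs from (265,190) to (375,197), close to 5. The left bar is unchanged. With the force holding at about 10 N and no movement, the right dial is caught. Now the shutter handle.

Call:
play_rows:
  moves:
    - [[0, 0.075, 0, 0, -0.5], [0, 0.075, 0, 0, -0.5], [0, 0, -0.6, 0, -0.5], [0, 0, -0.6, 0, -0.5], [0, 0, 0, -0.022, 0]]

```text
clock: 11.25
position: [0.4318, 0.0133, 0.124]
tool_rot: [0.436, 0.9, 0.0, 0.002]
force: [0.2, -0.6, -0.3]
opening: 0.028
gripper_force: 0.0
```

Call:
play_rows:
  moves:
    - [[0, 0, 0, -0.022, 0], [0, 0, 0, -0.022, 0], [0, 0, 0, -0.022, 0], [0, 0, 0, -0.022, 0], [0, 0, 0, -0.022, 0]]

```text
clock: 11.75
position: [0.4295, 0.0137, 0.1211]
tool_rot: [0.103, 0.995, -0.0, -0.0]
force: [-0.3, -0.2, 0.4]
opening: 0.044
gripper_force: 0.0
```

Call:
play_rows:
  moves:
    - [[0, 0, 0, -0.022, 0], [0, 0, 0, -0.02, 0], [0, 0, 0, 0, 0], [0, 0, 0, 0, 0]]

```text
clock: 12.15
position: [0.4297, 0.0137, 0.1211]
tool_rot: [-0.024, 1.0, 0.0, -0.0]
force: [-0.2, 0.4, -1.3]
opening: 0.0438
gripper_force: 0.0
```

```bash
python3 o.py
python3 - <<'E'
from workcell import bot
import numpy as np
s=bot.observe();p=np.array(s["position"]);q=s["tool_rot"];a=2*np.arctan2(q[1],q[0])
d=np.array([.441,-.099])-p[:2];x=np.array([np.cos(a),np.sin(a)]);y=np.array([np.sin(a),-np.cos(a)])
print(p,d@x/.04,d@y/.04,(p[2]-.070)/.04)
E
```

```text
[ 0.04  -0.042 -0.008] [-0.2  0.4 -1.3] yaw_y 1.6187 op 0.0438 q6 -1.8642 tq6 -0.154 12.15
[0.42970923 0.01373087 0.12109284] -0.14701165722666512 -2.8285542454429344 1.277321108762574
```

Call:
play_rows:
  moves:
    - [[-0.037, -0.707, 0, 0, 0], [-0.037, -0.707, 0, 0, 0], [-0.037, -0.707, 0, 0, 0], [-0.037, -0.707, 0, 0, 0], [0, 0, 0, 0, 0]]

```text
clock: 12.65
position: [0.4422, -0.1018, 0.1215]
tool_rot: [-0.023, 1.0, -0.001, 0.0]
force: [0.2, 0.6, -0.2]
opening: 0.0438
gripper_force: 0.0
```

Call:
play_rows:
  moves:
    - [[0, 0, 0.4, 0, 0], [0, 0, 0.4, 0, 0], [0, 0, 0.42, 0, 0], [0, 0, 0, 0, -0.4], [0, 0, 0, 0, -0.5]]

```text
clock: 13.15
position: [0.4413, -0.0984, 0.0724]
tool_rot: [-0.025, 1.0, 0.0, -0.0]
force: [-0.6, -0.1, -0.0]
opening: 0.0301
gripper_force: 0.0
```

Call:
play_rows:
  moves:
    - [[0, 0, 0, 0, -0.5], [0, 0, 0, 0, -0.6], [0, 0, 0, 0, -0.65], [0, 0, 0, 0, -0.65], [0, 0, 0, 0, -0.65]]

```text
clock: 13.65
position: [0.4422, -0.0995, 0.073]
tool_rot: [-0.026, 1.0, -0.0, 0.001]
force: [-0.3, -0.2, 4.6]
opening: 0.0157
gripper_force: 2.4
```

```bash
python3 o.py
```

```text
[-0.143  0.051 -0.032] [-0.3 -0.2  4.6] yaw_y 1.6219 op 0.0157 q6 -2.1059 tq6 -0.0 13.65
```

Call:
play_rows:
  moves:
    - [[0, -0.02, 0, 0, -0.65], [0, -0.02, 0, 0, -0.65], [0, -0.02, 0, 0, -0.65], [0, -0.02, 0, 0, -0.65], [0, 0, 0, 0, -0.65]]

```text
clock: 14.15
position: [0.4424, -0.1021, 0.073]
tool_rot: [-0.026, 1.0, 0.0, 0.001]
force: [-0.7, 1.5, 6.0]
opening: 0.0161
gripper_force: 3.4
```

Call:
play_rows:
  moves:
    - [[0, -0.02, 0, 0, -0.65], [0, -0.02, 0, 0, -0.65], [0, -0.02, 0, 0, -0.65], [0, -0.02, 0, 0, -0.65], [0, 0, 0, 0, -0.65]]

```text
clock: 14.65
position: [0.4425, -0.1052, 0.0729]
tool_rot: [-0.026, 1.0, 0.0, 0.001]
force: [-0.1, 2.1, 7.4]
opening: 0.0153
gripper_force: 3.4
```

Call:
play_rows:
  moves:
    - [[0, -0.02, 0, 0, -0.65], [0, -0.02, 0, 0, -0.65], [0, -0.02, 0, 0, -0.65], [0, -0.02, 0, 0, -0.65], [0, -0.02, 0, 0, -0.65]]

```text
clock: 15.15
position: [0.4427, -0.1091, 0.0729]
tool_rot: [-0.026, 1.0, 0.0, 0.001]
force: [-0.1, 2.5, 6.7]
opening: 0.0153
gripper_force: 3.5
```

Call:
play_rows:
  moves:
    - [[0, -0.02, 0, 0, -0.65], [0, -0.02, 0, 0, -0.65], [0, -0.02, 0, 0, -0.65], [0, -0.02, 0, 0, -0.65], [0, -0.02, 0, 0, -0.65]]

```text
clock: 15.65
position: [0.4429, -0.1131, 0.0729]
tool_rot: [-0.026, 1.0, 0.0, 0.001]
force: [-0.3, 3.7, 7.4]
opening: 0.0153
gripper_force: 3.5
```

Call:
play_rows:
  moves:
    - [[0, -0.02, 0, 0, -0.65], [0, -0.02, 0, 0, -0.65], [0, -0.02, 0, 0, -0.65], [0, -0.02, 0, 0, -0.65], [0, -0.02, 0, 0, -0.65]]

```text
clock: 16.15
position: [0.4431, -0.1171, 0.0729]
tool_rot: [-0.026, 1.0, 0.0, 0.001]
force: [-0.6, 2.2, 7.6]
opening: 0.0157
gripper_force: 3.5
```

Call:
play_rows:
  moves:
    - [[0, -0.02, 0, 0, -0.65], [0, -0.02, 0, 0, -0.65], [0, -0.02, 0, 0, -0.65], [0, -0.02, 0, 0, -0.65], [0, -0.02, 0, 0, -0.65]]

```text
clock: 16.65
position: [0.4433, -0.1211, 0.0729]
tool_rot: [-0.026, 1.0, 0.0, 0.001]
force: [-0.2, 2.2, 7.1]
opening: 0.0155
gripper_force: 3.5
```

Call:
play_rows:
  moves:
    - [[0, -0.02, 0, 0, -0.65], [0, -0.02, 0, 0, -0.65], [0, -0.02, 0, 0, -0.65], [0, -0.02, 0, 0, -0.65], [0, -0.02, 0, 0, -0.65]]

```text
clock: 17.15
position: [0.4435, -0.1251, 0.073]
tool_rot: [-0.026, 1.0, 0.0, 0.001]
force: [-0.2, 2.3, 6.7]
opening: 0.0153
gripper_force: 3.6
```

Call:
play_rows:
  moves:
    - [[0, -0.02, 0, 0, -0.65], [0, -0.02, 0, 0, -0.65], [0, -0.02, 0, 0, -0.65], [0, -0.02, 0, 0, -0.65], [0, -0.02, 0, 0, -0.65]]

```text
clock: 17.65
position: [0.4437, -0.1291, 0.0729]
tool_rot: [-0.026, 1.0, 0.0, 0.001]
force: [-0.4, 2.1, 7.2]
opening: 0.0153
gripper_force: 3.6
```

Call:
play_rows:
  moves:
    - [[0, -0.06, 0, 0, -0.65], [0, -0.06, 0, 0, -0.65], [0, -0.06, 0, 0, -0.65], [0, -0.06, 0, 0, -0.65], [0, -0.06, 0, 0, -0.65]]

```text
clock: 18.15
position: [0.4442, -0.1412, 0.0729]
tool_rot: [-0.026, 1.0, 0.0, 0.0]
force: [-0.2, 3.8, 6.9]
opening: 0.0154
gripper_force: 3.6
```

Call:
play_rows:
  moves:
    - [[0, -0.05, 0, 0, -0.65], [0, -0.05, 0, 0, -0.65], [0, -0.05, 0, 0, -0.65], [0, -0.05, 0, 0, -0.65], [0, -0.05, 0, 0, -0.65]]

```text
clock: 18.65
position: [0.4448, -0.1511, 0.073]
tool_rot: [-0.026, 1.0, 0.0, 0.0]
force: [-0.7, 2.9, 7.2]
opening: 0.0158
gripper_force: 3.7
```

Call:
play_rows:
  moves:
    - [[0, -0.03, 0, 0, -0.65], [0, -0.03, 0, 0, -0.65], [0, -0.03, 0, 0, -0.65], [0, -0.03, 0, 0, -0.65], [0, 0, 0, 0, -0.65]]

```text
clock: 19.15
position: [0.445, -0.1561, 0.0729]
tool_rot: [-0.026, 1.0, 0.0, 0.0]
force: [-0.8, 1.4, 7.6]
opening: 0.0153
gripper_force: 3.6
```

Call:
play_rows:
  moves:
    - [[0, -0.03, 0, 0, -0.65], [0, -0.03, 0, 0, -0.65], [0, -0.03, 0, 0, -0.65], [0, -0.03, 0, 0, -0.65], [0, 0, 0, 0, -0.65]]

```text
clock: 19.65
position: [0.4452, -0.1608, 0.0729]
tool_rot: [-0.026, 1.0, 0.0, 0.0]
force: [-0.5, 2.1, 7.1]
opening: 0.0156
gripper_force: 3.6
```

Call:
play_rows:
  moves:
    - [[0, -0.025, 0, 0, -0.65], [0, -0.025, 0, 0, -0.65], [0, -0.025, 0, 0, -0.65], [0, 0, 0, 0, -0.65]]

```text
clock: 20.05
position: [0.4454, -0.1638, 0.0729]
tool_rot: [-0.026, 1.0, 0.0, 0.0]
force: [-0.5, 1.9, 7.3]
opening: 0.0152
gripper_force: 3.6
```

Call:
play_rows:
  moves:
    - [[0, -0.025, 0, 0, -0.65], [0, -0.025, 0, 0, -0.65], [0, -0.025, 0, 0, -0.65], [0, 0, 0, 0, -0.65]]

```text
clock: 20.45
position: [0.4455, -0.1668, 0.0729]
tool_rot: [-0.026, 1.0, 0.0, 0.0]
force: [-0.5, 1.6, 7.8]
opening: 0.0158
gripper_force: 3.6
```

Call:
play_rows:
  moves:
    - [[0, -0.025, 0, 0, -0.65], [0, -0.025, 0, 0, -0.65], [0, -0.025, 0, 0, -0.65], [0, 0, 0, 0, -0.65]]

```text
clock: 20.85
position: [0.4457, -0.1696, 0.0729]
tool_rot: [-0.025, 1.0, 0.0, 0.0]
force: [0.3, 3.0, 7.6]
opening: 0.0154
gripper_force: 3.8
```

Call:
play_rows:
  moves:
    - [[0, -0.025, 0, 0, -0.65], [0, -0.025, 0, 0, -0.65], [0, 0, 0, 0, -0.65]]

```text
clock: 21.15
position: [0.4452, -0.1717, 0.0721]
tool_rot: [-0.026, 1.0, 0.0, -0.0]
force: [-0.1, 0.3, 0.1]
opening: 0.0157
gripper_force: 0.0
```

Call:
play_rows:
  moves:
    - [[0, -0.03, 0, 0, -0.65], [0, -0.03, 0, 0, -0.65], [0, -0.03, 0, 0, -0.65], [0, 0, 0, 0, -0.65]]

```text
clock: 21.55
position: [0.4452, -0.1746, 0.072]
tool_rot: [-0.025, 1.0, 0.001, -0.0]
force: [0.5, 5.3, 1.0]
opening: 0.0156
gripper_force: 2.3
```

Run:
```python
from workcell import bot
import cv2,numpy as np
f=bot.grab_frame("scene")
cv2.imwrite("pics/a4.png",cv2.resize(f["image"][180:260,155:315],None,fx=5,fy=5,interpolation=cv2.INTER_CUBIC))
```

```text
(no output)
```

View pics/a4.png

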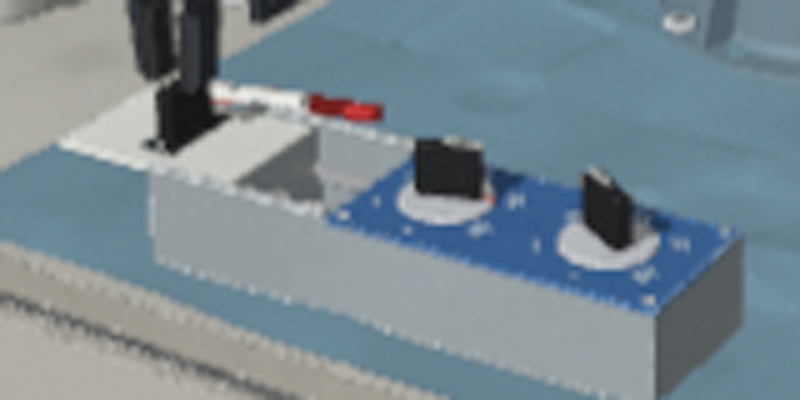

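The scene crop shows the shutter pushed out past the box's right end, with the handle at (185,115) and the interior visible at (285,175). The dials are unchanged. I'll nudge it once more to find the stop.

Call:
play_rows:
  moves:
    - [[0, -0.03, 0, 0, -0.65], [0, -0.02, 0, 0, -0.65], [0, 0, 0, 0, -0.65]]

```text
clock: 21.9
position: [0.4451, -0.1748, 0.0718]
tool_rot: [-0.025, 1.0, 0.003, -0.001]
force: [0.4, 11.5, 4.2]
opening: 0.0156
gripper_force: 6.0
```

The shutter is at its stop: the force rises and it no longer moves. I'll back off, open the fingers and lift.

Call:
play_rows:
  moves:
    - [[0, 0.08, 0, 0, -0.5], [0, 0, 0, 0, -0.3], [0, 0, 0, 0, -0.2], [0, 0, 0, 0, -0.2], [0, 0, 0, 0, -0.2]]

```text
clock: 22.4
position: [0.4455, -0.1746, 0.0724]
tool_rot: [-0.026, 1.0, -0.0, 0.0]
force: [-0.0, 0.2, -0.5]
opening: 0.0353
gripper_force: 0.0
```

Call:
play_rows:
  moves:
    - [[0, 0, -0.4, 0, -0.2], [0, 0, -0.6, 0, -0.2], [0, 0, -0.6, 0, -0.2], [0, 0, -0.6, 0, -0.2], [0, 0, 0, 0, -0.2]]

```text
clock: 22.9
position: [0.4475, -0.1759, 0.1636]
tool_rot: [-0.026, 1.0, -0.002, 0.003]
force: [1.2, 0.2, 0.1]
opening: 0.035
gripper_force: 0.0
```

```bash
python3 o.py
python3 - <<'E'
from workcell import bot
import cv2,numpy as np
f=bot.grab_frame("scene")
cv2.imwrite("pics/a5.png",f["image"])
E
```

```text
[ 0.054  0.028 -0.014] [1.2 0.2 0.1] yaw_y 1.622 op 0.035 q6 -2.2439 tq6 0.004 22.9
```

View pics/a5.png

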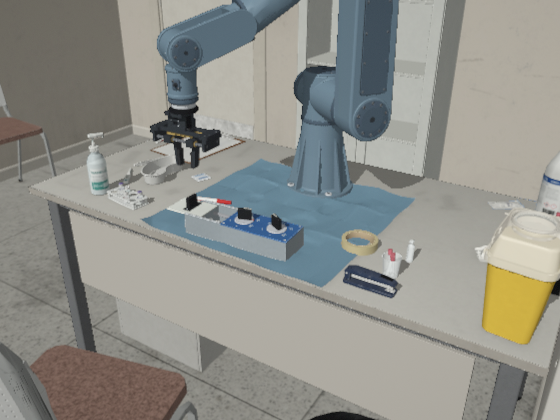

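The shutter is open with its handle at (193,203), the gripper is clear above, and the bystanders are where they were.

```bash
python3 -c "
from workcell import bot
print(bot.sign_off())"
```

```text
the job is handed in; nothing more can be done
None
```

The job is handed in: both dials were felt into their catches at 3 and 5, the shutter is open to its stop, and the gripper is clear with the other things untouched; the hand-in gave no verdict.

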